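Crank the flywheel slide to its marker

ROBOT

A 6-joint arm with a two-finger parallel gripper is mounted at the origin on the work surface. World frame = base frame: x ahead of the robot, y to its left, z up, the work surface at z = 0. Lengths are in m, angles in rad, forces in N, time in s.
With the tool pointing down it reaches from about 0.4 to 0.825 m from the base axis. Payload 7 kg.
Tool frame: the origin (TCP) lies on the centre line of the jaws, within the pads' length; the fingertips stand arm.tip_reach ahead of it and the grasp point (between the pads) lies 5 mm behind it (arm.tip_reach is the distance from the TCP to the fingertips, in m); z points along the fingers, y is the line along which they close (so a half turn about z gives the same grasp; the last joint's range is limited). The gripper opens to 88 mm and grips with 3 to 60 N. Pads are 19 mm wide; open, the fingers measure 130 mm over their backs; the gripper's body (78 mm by 193 mm) begins 47 mm behind the grasp point.
Start: joints at [-1.039, 0.359, 0.012, 0, -1.224, -0.288], TCP at [0.163, -0.655, 0.241] pointing down, gripper open.
Joint ranges: [-3.07, 3.07], [-1.43, 2.12], [-1.02, 1.25], [-3.03, 1.67], [-3.05, -0], [-3.03, 3.03]. Speed limits (rad/s): [2.39, 2.39, 3.01, 3.14, 3.14, 3.14].

INTERFACE

Orientations are given as [roll, pitch, yaw] about the fixed x, y, z axes, in that order (R = Rz(yaw) Ry(pitch) Rx(roll)).
In Python, from station import status, optics, order, arm gives the robot as it stands. The module is installed in compiled form; this text tells all that it offers.
- The arm moves only by the shell command python3 -m jog 'ROWS' [FORCE]. ROWS is JSON, a list of rows, each a list of 3 entries, a list of its own where there are three numbers: the gripper command: -1 is shut, 1 is fully open, values between are in proportion, then the shift along the tool's x, y, z in mm, then the turn about the tool's z in rad. A call has 1 to 20 rows; each row is the pose to reach, as a shift and turn from the pose commanded when the call began, along the tool's axes at that moment; what a row does not reach only later rows make up. A row lasts 1/8 s, in which the tool goes at most 62.5 mm and 10.7 degrees, less where a joint would pass 70% of its speed; a pose out of reach is approached as far as the arm can. A call with a gripper value outside its range is refused whole. The fingers move at their own pace and stop on an object; FORCE is the grip in N (left out, the last holds). Time passes only in rows, so rows that repeat a pose let the fingers close. It gives the time, the measured TCP pose, the force, the opening and the grip force at its end, in the units of the state.
- status.get_state(): the state, without advancing time (a new reading comes with each control period).
- optics.grab_frame(name): name is "scene" or "top" or "wrist"; returns a dict with "color" (420x560x3 uint8, red, green, blue), "mtx" (3x3 intrinsics, pixels), "cam_to_world" (4x4, takes a point from camera to world coordinates). Camera axes: x right, y down, z forward; pixel columns grow to the right and rows downward; lengths in m; the calibration is good to about 2 mm. A picture is of the moment at which its call begins. There is no depth.
- order.job_done(): hands the job in; it is judged then, once.
The state is a dict: "t": time; "q": joint angles; "qd": joint speeds; "joint_efforts": joint torques, N m; "eef_pos": TCP position; "ee_rot": TCP orientation; "force": force on the tool from outside, world axes, zero at the start; "moment": the same for the moment, N m; "width": finger opening in m; "gripper_force": force on a finger pad.
Only numpy, scipy, OpenCV 4.12 (cv2) and the standard library are available. Lean on these libraries where they do the work, as an engineer would, in place of code of your own. Each camera call takes 0.05 s, during which the arm holds its last target. There are 200 camera calls.

TASK

Two blue and aluminium positioning slides stand on the hobby bench, each driven by a loose crank that sits on a square shaft end. On the slide that carries the spoked brass flywheel, hold the crank by its orange handle and wind it clockwise, several full turns, until the carriage's red pointer stands at the middle of the green marker beside the rail; then let go, with the crank still seated on its shaft. Do not lift the crank off or push the carriage by hand, and leave the other slide's crank alone.

Things in the scene. Friction and masses are not known exactly. Their poses are not given: they have to be found in the camera images.
- crank_handle (a point): Upright orange handle (20 mm diameter, 57 mm tall, spins freely) of the loose crank on the flywheel slide. Point: on its axis, 25 mm below its top, 114 mm above the table, 28 mm above the shaft's top. z up; x points outward from the vertical shaft axis, which stays put 45 mm away along -x. Starts at any angle. The crank rests by its weight on a 12 mm square shaft, 20 mm deep, 7 degrees of play; turning takes 2 N.
- carriage: Black carriage, 66 x 66 x 20 mm, with the brass flywheel (top 61 mm above table). Origin: block centre, 36 mm above table, 105 mm from the shaft axis at the start. x runs along the rail away from the crank, z up. Red pointer (6 mm wide) on its -y side at x = 0. Clockwise cranking (from above) drives it along +x, 15.7 mm per turn; it stays where left. Hardly any travel the other way at the start.
- marker: Green marker block, 20 x 20 x 34 mm, fixed beside the flywheel slide's rail on the pointer's side. Origin at its centre, 20 mm above the table, 58 mm to the side of the rail's centre line; x parallel to the rail, away from the crank. It stands 40 to 62 mm farther along x than the pointer's start.
- other_crank_handle (a point): The same orange handle, same point and axes, of the crank on the other slide, which carries a grey aluminium block and has a like green marker. To be left alone.
There are look-alikes about, which are no part of the job. What is shaped like the marker but brown is not meant.

How it is judged:
On the way:
1. the crank has been turned so far that the carriage has gone 20 mm (well over one full turn) (distance of carriage from where it was at the start of the episode above 0.02 m).
At the end, for the whole second after the job is handed in: The flywheel carriage's red pointer stands within 10 mm either way of the middle of the green marker (measured along the rail) and at rest; the crank still sits on its square shaft (within 5 mm of fully down, tilted under 0.2 rad); the other slide's crank handle is within 20 mm of where it was (x of carriage in the frame of marker between -0.01 and 0.01 m and height (world z) of crank_handle below 0.119 m and angle between crank_handle's own z axis and vertical below 0.2 rad and linear speed of carriage below 0.005 m/s and distance of other_crank_handle from where it was at the start of the episode below 0.02 m); the robot touches nothing.
It fails at once if the crank comes off its square shaft (raised more than 12 mm or tilted over 0.4 rad) (height (world z) of crank_handle above 0.126 m or angle between crank_handle's own z axis and vertical above 0.4 rad).
It fails at once if the carriage is pushed by the robot (over 3 N) instead of being cranked (contact force between any of the fingers, the arm and carriage above 3 N).
It fails at once if the other slide's crank is disturbed (its handle moves more than 20 mm) (distance of other_crank_handle from where it was at the start of the episode above 0.02 m).
It also fails if it takes over 61 s, if anything falls off the work surface, if the arm or the gripper's body presses on something with over 40 N, if the wrist force passes 120 N, or if a joint passes its speed limit or range.

## Working session

There is one attempt and no reset: what is moved stays moved. The work goes in short steps, Python scripts to look and compute and a shell command to move; the robot and the scene stay as the last step left them, time stands still between calls to the robot, and variables do not carry over. Pictures are saved under pics/ and viewed, at most 10 in all, crops included, and the job is handed in when it is done.

```bash
mkdir -p pics; cat > h.py <<'E'
import numpy as np, cv2
from station import status, optics, order, arm
def grab(n):
    f=optics.grab_frame(n); return f["color"],np.array(f["mtx"]),np.array(f["cam_to_world"])
def ray(px,K,T,z):
    d=T[:3,:3]@np.linalg.inv(K)@np.array([px[0],px[1],1.]); o=T[:3,3]
    return o+d*(z-o[2])/d[2]
def proj(p,K,T):
    c=np.linalg.inv(T)@np.append(p,1); u=K@c[:3]; return u[:2]/u[2]
def save(n,im): cv2.imwrite(n,cv2.cvtColor(im,cv2.COLOR_RGB2BGR))
def blobs(im,lo,hi,amin=25):
    m=cv2.inRange(cv2.cvtColor(im,cv2.COLOR_RGB2HSV),np.array(lo),np.array(hi))
    n,l,s,c=cv2.connectedComponentsWithStats(m)
    return [(c[i].round(1),s[i].tolist()) for i in range(1,n) if s[i][4]>=amin]
E
python3 - <<'E'
from h import *
import pickle
s=status.get_state(); print(s['t'],s['eef_pos'],s['ee_rot'],s['width'],arm.tip_reach)
for n in("top","scene"):
    im,K,T=grab(n); save(f"pics/{n}0.png",im); pickle.dump((im,K,T),open(f"{n}0.pkl","wb"))
    print(n,T[:3,3].round(3),K[0,0])
    print("or",blobs(im,(5,150,120),(18,255,255))); print("gr",blobs(im,(40,80,50),(85,255,255)));print("red",blobs(im,(0,170,90),(4,255,255),6))
E
```

```text
0.0 [ 0.16281417 -0.65460603  0.23962934] [ 3.13997600e+00 -1.40485650e-04 -2.89787763e+00] 0.08765312722454978 0.014
top [ 0.487 -0.031  1.199] 512.5264978016656
or [(array([186.5, 236.5]), [183, 233, 8, 8, 52]), (array([350.8, 248.5]), [347, 245, 9, 8, 59])]
gr [(array([368.5, 160.5]), [363, 156, 11, 11, 91]), (array([193.3, 179.2]), [189, 175, 10, 10, 84])]
red [(array([306.8,  92.9]), [299, 91, 16, 4, 39]), (array([367. ,  91.4]), [359, 90, 17, 3, 30]), (array([186., 200.]), [184, 199, 5, 3, 7]), (array([546.6, 243.7]), [535, 241, 25, 6, 41]), (array([527.3, 247. ]), [526, 246, 4, 3, 6]), (array([551.1, 262.1]), [537, 249, 23, 35, 277]), (array([527.2, 254.6]), [526, 251, 3, 8, 11]), (array([538.7, 281.7]), [529, 265, 21, 31, 126]), (array([550.3, 301.3]), [537, 288, 23, 27, 285]), (array([556.5, 315.7]), [554, 315, 6, 2, 6]), (array([543. , 317.2]), [541, 316, 6, 3, 9])]
scene [1.268 0.034 0.536] 422.86008805225873
or [(array([267.4,  33.5]), [256, 31, 24, 6, 135]), (array([216.1, 189.4]), [211, 178, 9, 26, 144]), (array([386.4, 204.3]), [382, 192, 9, 28, 148])]
gr [(array([148. ,  13.8]), [78, 0, 138, 32, 3658]), (array([263.4,  14.3]), [231, 0, 65, 32, 1657]), (array([395.3,  24.6]), [357, 0, 79, 58, 3503]), (array([509.2,  12.5]), [451, 0, 109, 31, 2662]), (array([155.8, 290. ]), [149, 280, 15, 21, 253]), (array([387., 291.]), [380, 281, 15, 21, 251])]
red [(array([493.5,  38.8]), [461, 24, 66, 31, 1737]), (array([ 33.8, 193. ]), [0, 165, 74, 61, 1574]), (array([173.8, 260.4]), [172, 260, 5, 2, 9]), (array([393.6, 263.4]), [391, 262, 6, 4, 20])]
```

View pics/top0.png

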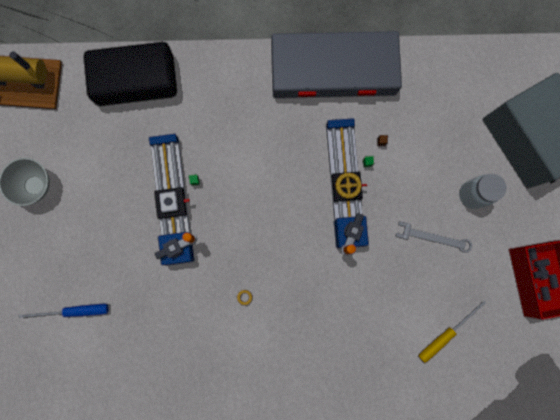

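View pics/scene0.png

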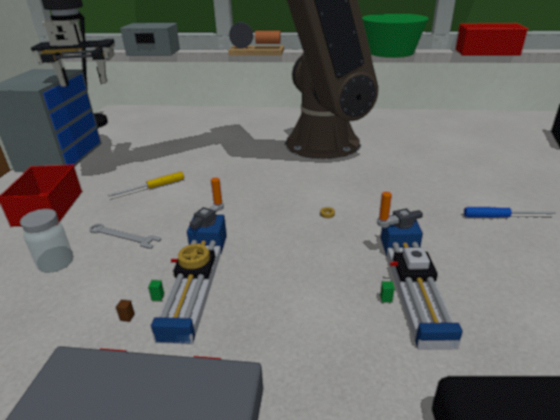

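Top view: flywheel slide's handle is at (351,248), flywheel at (347,185), green marker at (368,160). The brown look-alike is at (383,140). The other slide, with the grey block at (170,203), has its handle at (187,237) and marker at (193,179). The brass-spoked wheel picks out the right-hand slide, so I'll measure that one and confirm with a crop.

```bash
python3 - <<'E'
from h import *
import pickle
im,K,T=pickle.load(open("top0.pkl","rb")); im2,K2,T2=pickle.load(open("scene0.pkl","rb"))
save("pics/crop1.png",cv2.resize(im[105:265,300:410],None,fx=3.6,fy=3.6,interpolation=cv2.INTER_CUBIC))
P=K@np.linalg.inv(T)[:3];P2=K2@np.linalg.inv(T2)[:3]
def tri(a,b):
    X=cv2.triangulatePoints(P,P2,np.array(a,float),np.array(b,float)).ravel();return X[:3]/X[3]
print("handle tri (mid/top)",tri((350.8,248.5),(216.1,182)))
print("handle top z.136",ray((350.8,248.5),K,T,.132), "scene top",ray((216.1,179.5),K2,T2,.139))
print("marker",ray((368.5,160.5),K,T,.037),ray((155.8,283),K2,T2,.037))
for n,lo,hi in(("blue",(105,120,60),(125,255,255)),("gold",(18,110,90),(28,255,255))):
    for c,s in blobs(im,lo,hi,8):
        if 310<c[0]<400 and 100<c[1]<260: print(n,c,s)
print("red",[b for b in blobs(im,(0,120,80),(6,255,255),3) if 355<b[0][0]<375 and 170<b[0][1]<200])
print("other",ray((186.5,236.5),K,T,.135))
E
```

```text
handle tri (mid/top) [ 0.52351906 -0.20227924  0.12977757]
handle top z.136 [ 0.52366127 -0.20285279  0.132     ] scene top [ 0.52995278 -0.19819418  0.139     ]
marker [ 0.72883147 -0.26771779  0.037     ] [ 0.73298227 -0.26739685  0.037     ]
blue [340.5 122.9] [328, 119, 26, 9, 189]
blue [342.7 228.8] [337, 217, 18, 31, 262]
blue [362.8 234.6] [354, 216, 14, 30, 185]
gold [347.  177.3] [336, 128, 25, 70, 436]
gold [348.4 208. ] [347, 201, 4, 16, 36]
red [(array([364.4, 184.7]), [362, 184, 5, 2, 7])]
other [0.55712018 0.13772124 0.135     ]
```

View pics/crop1.png

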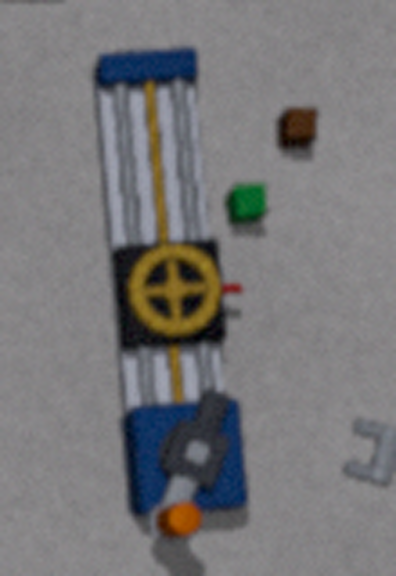

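The crop shows the spoked brass flywheel at crop (174,289), the crank hub with shaft end at (198,453), the orange handle at (181,518), the green marker at (247,202) and the brown look-alike at (298,127). This is the right slide.

```bash
python3 - <<'E'
from h import *
import pickle
im,K,T=pickle.load(open("top0.pkl","rb"))
f=lambda x,y,z: ray((300+(x-.5)/3.6,105+(y-.5)/3.6),K,T,z)
C=f(174,289,.061);S=f(198,453,.086);H=f(181,518,.139);E=f(147,66,.04);M=f(247,202,.037);R=f(231,289,.036)
for n,p in zip("CSHEMR",(C,S,H,E,M,R)):print(n,p.round(4))
d=(C-S)[:2];print("CS",np.linalg.norm(d),"HS",np.linalg.norm((H-S)[:2]))
u=(E-S)[:2];u/=np.linalg.norm(u);n=np.array([-u[1],u[0]]);print("dir",np.degrees(np.arctan2(u[1],u[0])),"CS dir",np.degrees(np.arctan2(d[1],d[0])))
print("marker rel S along,lat",(M-S)[:2]@u,(M-S)[:2]@n,"C",(C-S)[:2]@u,"R",(R-S)[:2]@u,"travel",(M-C)[:2]@u,(M-R)[:2]@u)
a=(H-S)[:2];print("handle angle",np.degrees(np.arctan2(a[1],a[0])))
E
```

```text
C [ 0.6685 -0.2144  0.061 ]
S [ 0.5637 -0.2208  0.086 ]
H [ 0.5229 -0.2003  0.139 ]
E [ 0.8178 -0.2064  0.04  ]
M [ 0.7277 -0.2676  0.037 ]
R [ 0.6716 -0.255   0.036 ]
CS 0.10497240825112036 HS 0.045637752940971395
dir 3.2329975244692366 CS dir 3.4660211077051435
marker rel S along,lat 0.1610741377067364 -0.05600798370724215 C 0.10497154009255573 R 0.10579646532929989 travel 0.05610259761418067 0.055277672377436506
handle angle 153.4013759670701
```

All distances agree with the description: CS is 105 mm, HS is 45.6 mm, and the marker is 56 mm ahead and 56 mm to the side. That makes about 3.57 turns. Next I move above the handle and turn the tool so its axes line up with the world axes.

```bash
python3 -m jog '[[1,[-230,177,0],0.12],[1,[-230,177,0],0.12],[1,[-230,177,0],0.12],[1,[-230,177,0],0.12],[1,[-459,354,0],0.244],[1,[-459,354,0],0.244],[1,[-459,354,0],0.244],[1,[-459,354,0],0.244],[1,[-459,354,0],0.244],[1,[-459,354,30],0.244],[1,[-459,354,30],0.244],[1,[-459,354,30],0.244],[1,[-459,354,30],0.244]]' 12
python3 - <<'E'
from h import *
s=status.get_state(); print(s['t'],s['eef_pos'],s['ee_rot'],s['q'])
im,K,T=grab("wrist"); save("pics/w1.png",im); print(T.round(3))
for c,b in blobs(im,(5,150,120),(18,255,255),60): print(c,b,ray(c,K,T,.139))
print("expected top px",proj([.523,-.2003,.139],K,T), proj([.5637,-.2208,.086],K,T))
E
```

```text
t: 1.72
eef_pos: [0.5228, -0.2016, 0.2116]
ee_rot: [-3.141, 0.001, 3.14]
force: [0.1, -0.1, -0.2]
width: 0.0878
gripper_force: 0.0
1.725 [ 0.52284851 -0.20158886  0.21157531] [-3.14128174e+00  1.40260412e-03  3.14030493e+00] [-1.84578875e-02  1.91654267e-01 -2.87721506e-01  3.23452986e-04
 -1.09001284e+00 -1.55377577e+00]
[[ 0.002  0.955  0.296  0.442]
 [ 1.    -0.001 -0.001 -0.202]
 [-0.001  0.296 -0.955  0.355]
 [ 0.     0.     0.     1.   ]]
[276.1 224. ] [265, 214, 24, 21, 367] [ 0.52448124 -0.20329622  0.139     ]
expected top px [279.95617838 222.20804786] [258.73399874 242.05639693]
```

View pics/w1.png

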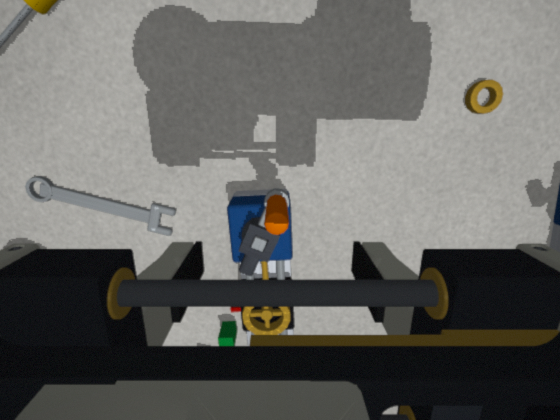

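The wrist view shows the handle's top disc at about (277,222) and the shaft end at about (260,244). Both are within 3 px of where I expected them. The handle lies between the open jaws, so I lower and close.

```bash
python3 -m jog '[[1,[0,-1,50],0],[1,[0,-1,50],0],[1,[0,-1,99],0],[1,[0,-1,99],0],[1,[0,-1,99],0],[-1,[0,-1,99],0],[-1,[0,-1,99],0],[-1,[0,-1,99],0],[-1,[0,-1,99],0],[-1,[0,-1,99],0],[-1,[0,-1,99],0],[-1,[0,-1,99],0]]' 12
python3 - <<'E'
from h import *
s=status.get_state(); print(s['t'],s['eef_pos'],s['force'],s['width'])
im,K,T=grab("wrist"); save("pics/w2.png",im)
for c,b in blobs(im,(5,150,120),(18,255,255),60): print(c,b,ray(c,K,T,.139))
S=np.array([.5637,-.2208]);print("S px",proj([*S,.086],K,T))
a=np.array(s['eef_pos'])[:2]-S; print(np.linalg.norm(a),np.degrees(np.arctan2(a[1],a[0])))
E
```

```text
t: 3.28
eef_pos: [0.5229, -0.2017, 0.1115]
ee_rot: [3.142, -0.0, 3.141]
force: [0.5, 0.0, -0.6]
width: 0.0235
gripper_force: 0.0
3.275 [ 0.52285114 -0.20167992  0.11147802] [ 0.50571497  0.00155029 -0.55272318] 0.023519730027028278
[275.4 310.7] [259, 307, 35, 10, 261] [ 0.52893758 -0.20328857  0.139     ]
S px [249.7077704  304.54985217]
0.04510217937938247 154.91717057935415
```

View pics/w2.png

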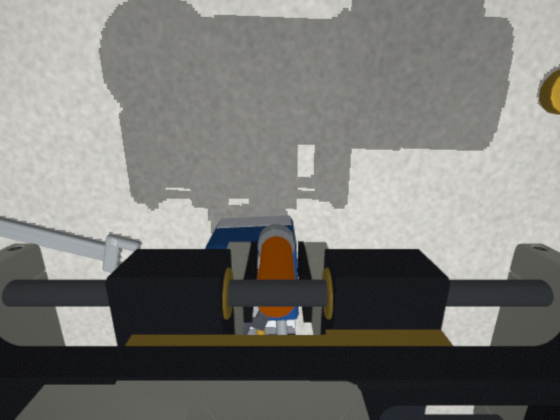

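The handle (275,285) sits between the pads, which have almost closed. Now the offsets for circling the shaft: the tool keeps its orientation and the handle spins in the grip.

```bash
python3 - <<'E'
import numpy as np
def tab(a0,step,n,r=45):
    a=np.radians(a0-step*np.arange(1,n+1));b=np.radians(a0)
    return [[round(float(-r*(np.cos(x)-np.cos(b)))),round(float(r*(np.sin(x)-np.sin(b)))),0] for x in a]
print("first",tab(155,9,10)); print("half from 65",tab(65,18,20))
E
```

```text
first [[-3, 6, 0], [-8, 12, 0], [-13, 16, 0], [-19, 20, 0], [-25, 23, 0], [-32, 25, 0], [-39, 26, 0], [-46, 26, 0], [-53, 24, 0], [-60, 22, 0]]
half from 65 [[-12, -8, 0], [-20, -19, 0], [-25, -32, 0], [-26, -46, 0], [-22, -60, 0], [-14, -71, 0], [-3, -80, 0], [10, -85, 0], [25, -85, 0], [38, -82, 0], [50, -74, 0], [58, -63, 0], [63, -49, 0], [64, -35, 0], [60, -22, 0], [52, -10, 0], [41, -1, 0], [28, 3, 0], [14, 4, 0], [0, 0, 0]]
```

```bash
python3 -m jog '[[-1,[0,0,0],0],[-1,[0,0,0],0],[-1,[0,0,0],0],[-1,[-3,6,0],0],[-1,[-8,12,0],0],[-1,[-13,16,0],0],[-1,[-19,20,0],0],[-1,[-25,23,0],0],[-1,[-32,25,0],0],[-1,[-39,26,0],0],[-1,[-46,26,0],0],[-1,[-53,24,0],0],[-1,[-60,22,0],0],[-1,[-60,22,0],0]]' 15
python3 - <<'E'
from h import *
s=status.get_state(); print(s['t'],s['eef_pos'],s['force'],s['moment'],s['width'],s['gripper_force'])
im,K,T=grab("top"); save("pics/t2.png",cv2.resize(im[105:265,300:410],None,fx=3.6,fy=3.6,interpolation=cv2.INTER_CUBIC))
print([b for b in blobs(im,(0,120,80),(6,255,255),3) if 355<b[0][0]<375 and 130<b[0][1]<200])
E
```

```text
t: 5.08
eef_pos: [0.584, -0.18, 0.1116]
ee_rot: [-3.141, 0.001, 3.141]
force: [0.8, 2.1, 2.8]
width: 0.0198
gripper_force: 15.0
5.075 [ 0.58397304 -0.17997238  0.11164577] [0.78260552 2.11485682 2.75478811] [ 0.90131089 -0.3168747  -0.02205868] 0.019844361814945796 14.999425560235977
[]
```

View pics/t2.png

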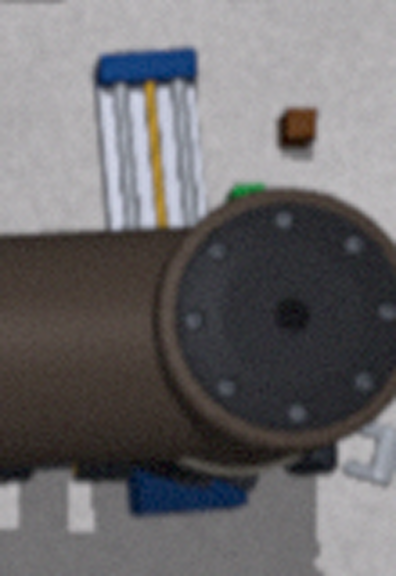

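The arm hides the crank from above (crop (290,310)). The jaws read 19.8 mm, the handle's diameter, and the forces are small, so the handle is following. Next is a full turn.

```bash
python3 -m jog '[[-1,[-12,-8,0],0],[-1,[-20,-19,0],0],[-1,[-25,-32,0],0],[-1,[-26,-46,0],0],[-1,[-22,-60,0],0],[-1,[-14,-71,0],0],[-1,[-3,-80,0],0],[-1,[10,-85,0],0],[-1,[25,-85,0],0],[-1,[38,-82,0],0],[-1,[50,-74,0],0],[-1,[58,-63,0],0],[-1,[63,-49,0],0],[-1,[64,-35,0],0],[-1,[60,-22,0],0],[-1,[52,-10,0],0],[-1,[41,-1,0],0],[-1,[28,3,0],0],[-1,[14,4,0],0],[-1,[0,0,0],0]]'
python3 - <<'E'
from h import *
im,K,T=grab("scene"); save("pics/s2.png",cv2.resize(im[160:345,110:260],None,fx=3.2,fy=3.2,interpolation=cv2.INTER_CUBIC))
print([b for b in blobs(im,(0,120,80),(6,255,255),3) if 130<b[0][0]<200 and 240<b[0][1]<320])
for c,b in blobs(im,(5,150,120),(18,255,255),20): print(c,b)
u=np.array([np.cos(.058),np.sin(.058)]);S=np.array([.5637,-.2208])
import pickle
for c,b in [x for x in blobs(im,(0,120,80),(6,255,255),3) if 130<x[0][0]<200 and 240<x[0][1]<320]: print("red along",(ray(c,K,T,.036)[:2]-S)@u)
E
```

```text
t: 7.62
eef_pos: [0.5833, -0.1793, 0.1116]
ee_rot: [3.141, -0.001, -3.141]
force: [-2.6, -0.9, 1.8]
width: 0.0195
gripper_force: 15.0
[(array([171.1, 266.7]), [168, 266, 7, 3, 14])]
[267.5  34. ] [256, 31, 24, 8, 159]
[385.5 205.2] [381, 192, 10, 28, 192]
[219.4 206.8] [216, 196, 8, 24, 125]
red along 0.11981800117882013
```

View pics/s2.png

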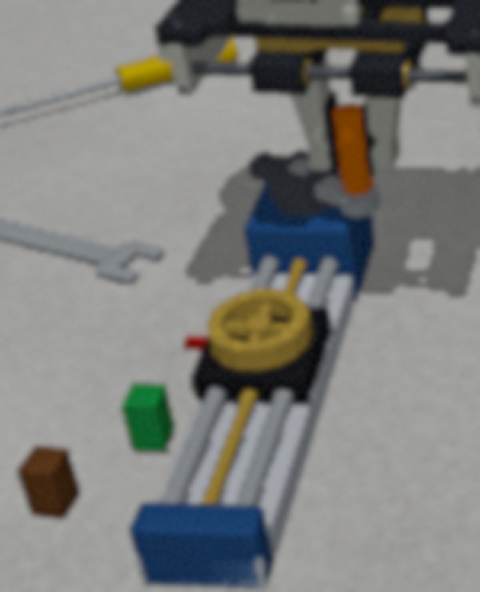

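The scene crop shows the pointer at crop (196,343), advanced about as expected. The marker is at (148,415), and the handle is held with the crank flat on its shaft. Two more full turns.

```bash
python3 -m jog '[[-1,[-12,-8,0],0],[-1,[-20,-19,0],0],[-1,[-25,-32,0],0],[-1,[-26,-46,0],0],[-1,[-22,-60,0],0],[-1,[-14,-71,0],0],[-1,[-3,-80,0],0],[-1,[10,-85,0],0],[-1,[25,-85,0],0],[-1,[38,-82,0],0],[-1,[50,-74,0],0],[-1,[58,-63,0],0],[-1,[63,-49,0],0],[-1,[64,-35,0],0],[-1,[60,-22,0],0],[-1,[52,-10,0],0],[-1,[41,-1,0],0],[-1,[28,3,0],0],[-1,[14,4,0],0],[-1,[0,0,0],0]]'
python3 -m jog '[[-1,[-12,-8,0],0],[-1,[-20,-19,0],0],[-1,[-25,-32,0],0],[-1,[-26,-46,0],0],[-1,[-22,-60,0],0],[-1,[-14,-71,0],0],[-1,[-3,-80,0],0],[-1,[10,-85,0],0],[-1,[25,-85,0],0],[-1,[38,-82,0],0],[-1,[50,-74,0],0],[-1,[58,-63,0],0],[-1,[63,-49,0],0],[-1,[64,-35,0],0],[-1,[60,-22,0],0],[-1,[52,-10,0],0],[-1,[41,-1,0],0],[-1,[28,3,0],0],[-1,[14,4,0],0],[-1,[0,0,0],0]]'
python3 - <<'E'
from h import *
import pickle
u=np.array([np.cos(.058),np.sin(.058)]);S=np.array([.5637,-.2208])
im0,K0,T0=pickle.load(open("scene0.pkl","rb"))
im,K,T=grab("scene"); save("pics/s3.png",cv2.resize(im[160:345,110:260],None,fx=3.2,fy=3.2,interpolation=cv2.INTER_CUBIC))
for I in(im0,im):
  for c,b in [x for x in blobs(I,(0,120,80),(6,255,255),3) if 130<x[0][0]<200 and 240<x[0][1]<330]: print(c,"red along",(ray(c,K,T,.036)[:2]-S)@u)
for c,b in blobs(im,(40,80,50),(85,255,255)): 
  if 130<c[0]<200 and c[1]>240: print("marker",c,b)
print("marker centre along", (ray((155.8,290),K,T,.025)[:2]-S)@u)
for c,b in blobs(im,(5,150,120),(18,255,255),20): print(c,b)
E
```

```text
t: 10.18
eef_pos: [0.5834, -0.1793, 0.1116]
ee_rot: [3.141, -0.001, -3.141]
force: [-2.2, -1.3, 3.2]
width: 0.0202
gripper_force: 15.0
t: 12.68
eef_pos: [0.5832, -0.1792, 0.1116]
ee_rot: [3.141, -0.001, -3.141]
force: [-2.8, -2.0, 4.0]
width: 0.0197
gripper_force: 15.0
[173.9 259.9] red along 0.09970463128437573
[165.5 278. ] red along 0.15147430839076587
marker [156.1 290. ] [149, 280, 16, 21, 260]
marker centre along 0.17127071302932048
[267.5  33.9] [256, 31, 24, 7, 157]
[385.5 205.2] [381, 192, 10, 28, 191]
[219.5 206.7] [216, 196, 8, 24, 124]
```

View pics/s3.png

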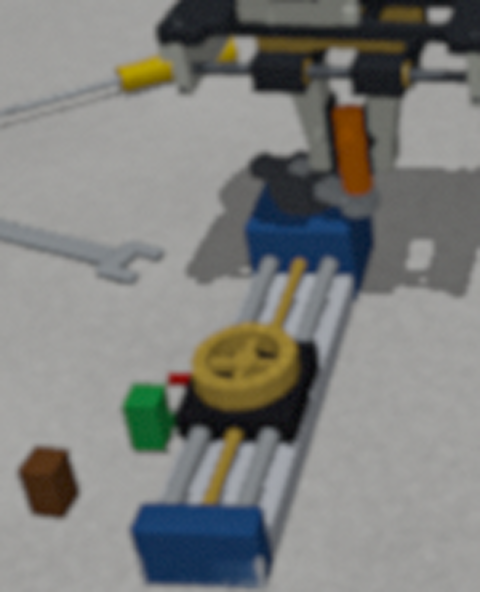

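The pointer is at crop (181,379) and the marker's top at (147,391). The carriage has gone about 51 mm. Correcting for the side faces that were visible, the marker is about 58 mm from the start, so roughly 7 mm remains (0.45 turn). Then I release and lift straight up.

```bash
python3 -m jog '[[-1,[-12,-8,0],0],[-1,[-20,-19,0],0],[-1,[-25,-32,0],0],[-1,[-26,-46,0],0],[-1,[-22,-60,0],0],[-1,[-14,-71,0],0],[-1,[-3,-80,0],0],[-1,[10,-85,0],0],[-1,[25,-85,0],0],[-1,[25,-85,0],0],[-1,[25,-85,0],0]]'
python3 - <<'E'
from h import *
import pickle
im,K,T=grab("scene"); save("pics/s4.png",cv2.resize(im[220:330,110:230],None,fx=5,fy=5,interpolation=cv2.INTER_CUBIC))
u=np.array([np.cos(.058),np.sin(.058)]);S=np.array([.5637,-.2208])
for c,b in [x for x in blobs(im,(0,120,80),(6,255,255),3) if 130<x[0][0]<200 and 240<x[0][1]<330]: print(c,"red along",[(ray(c,K,T,z)[:2]-S)@u for z in(.036,.04)])
print("marker top",(ray((155.5,282.2),K,T,.037)[:2]-S)@u)
E
```

```text
t: 14.1
eef_pos: [0.5575, -0.2649, 0.1117]
ee_rot: [-3.141, -0.001, 3.142]
force: [-0.2, -1.3, 4.8]
width: 0.0195
gripper_force: 15.0
[164.2 280.9] red along [np.float64(0.15924846257472877), np.float64(0.16371369421392234)]
marker top 0.16423052228936386
```

View pics/s4.png

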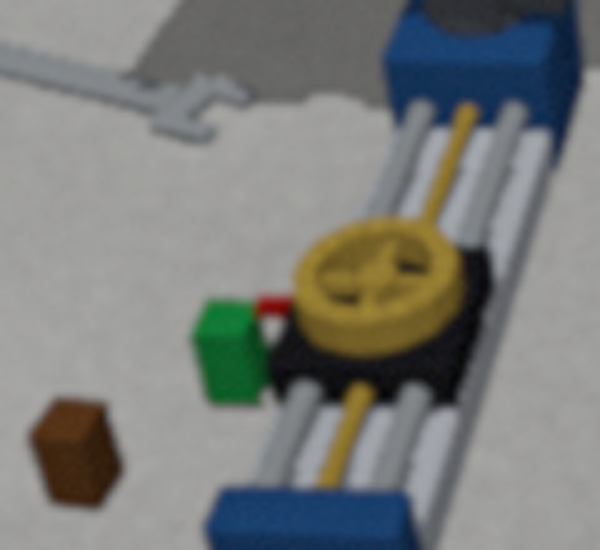

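The red pointer at crop (275,306) now lines up with the marker's top face at (230,315). Measured positions along the rail are 0.164 m for both, so I open and retreat upward.

```bash
python3 -m jog '[[1,[0,0,0],0],[1,[0,0,0],0],[1,[0,0,0],0],[1,[0,0,0],0],[1,[0,0,0],0],[1,[0,0,0],0],[1,[0,0,0],0],[1,[0,0,-10],0],[1,[0,0,-50],0],[1,[0,0,-110],0],[1,[0,0,-110],0],[1,[140,-120,-140],0],[1,[140,-120,-140],0],[1,[140,-120,-140],0],[1,[140,-120,-140],0],[1,[140,-120,-140],0],[1,[140,-120,-140],0]]'
python3 - <<'E'
from h import *
im,K,T=grab("top"); save("pics/t5.png",cv2.resize(im[105:275,300:410],None,fx=3.5,fy=3.5,interpolation=cv2.INTER_CUBIC))
u=np.array([np.cos(.058),np.sin(.058)]);S=np.array([.5637,-.2208])
print([(b[0],(ray(b[0],K,T,.036)[:2]-S)@u) for b in blobs(im,(0,120,80),(6,255,255),3) if 355<b[0][0]<375 and 130<b[0][1]<200])
for c,b in blobs(im,(5,150,120),(18,255,255)): print(c,ray(c,K,T,.139))
im,K,T=grab("scene"); 
for c,b in blobs(im,(5,150,120),(18,255,255)): print(c,b)
E
```

```text
t: 16.27
eef_pos: [0.4185, -0.384, 0.2513]
ee_rot: [3.141, -0.0, -3.141]
force: [0.8, -0.6, -0.4]
width: 0.0875
gripper_force: 0.0
[(array([362.6, 160.2]), np.float64(0.1641443773565078))]
[186.8 236.6] [0.55663371 0.13647039 0.139     ]
[267.4  33.9] [256, 31, 24, 7, 156]
[181.3 197. ] [176, 184, 11, 28, 183]
[386.2 204.7] [382, 192, 9, 28, 161]
```

View pics/t5.png

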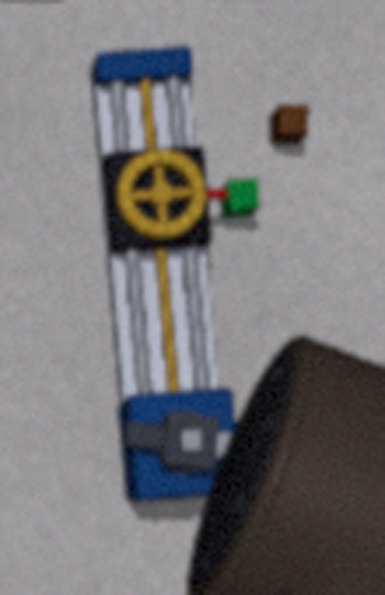

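The pointer at (216,194) points at the middle of the green marker at (241,197), and the hub sits flat on its shaft. I check the handle height against its expected projection, then hand in.

```bash
python3 - <<'E'
from h import *
im,K,T=grab("scene")
top=proj([.5582,-.2655,.139],K,T);bot=proj([.5582,-.2655,.082],K,T);print(top,bot,"seen rows 184-212")
if abs(top[1]-186)<5: print(order.job_done())
E
```

```text
[179.54288413 185.05889416] [183.82885637 209.41097205] seen rows 184-212
the job is handed in; nothing more can be done
None
```

I handed the job in at about 16 s of the allowed 61 s: the crank on the flywheel slide was wound about 3.7 turns clockwise, the red pointer measured within about 1 mm of the green marker's middle, and I let go with the crank still seated and the other slide's crank unmoved.

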